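Scrap the snapped spindles and hold the polisher's guard open

TASK

We are changing the spindle on the small polisher: of the five steel spindles standing on the soldering board, put the two snapped, short ones into the aluminium scrap tray and leave the three whole ones standing where they are. Only then lift the polisher's hinged guard by its front tongue and hold it half open, at 45 degrees (within 6 degrees), so that I can reach in: the guard springs shut if let go, so finish still holding it there, steady. Do not disturb the polishing bar, the jar or the brush.

Things in the scene. Friction and masses are not known exactly. Their poses are not given: they have to be found in the camera images.
- spindle0: bright steel taper spindle standing upright on the board: a round sleeve 22 mm in diameter and 34 mm tall, above it a taper from 16 mm down to a 7 mm tip; intact, 72 mm tall in all. Origin at the centre of its underside, z up along its axis. 0.11 kg give or take
- spindle1: bright steel taper spindle standing upright on the board: a round sleeve 22 mm in diameter and 34 mm tall, above it a taper from 16 mm down to a 7 mm tip; intact, 72 mm tall in all. Origin at the centre of its underside, z up along its axis. 0.11 kg give or take
- spindle2: bright steel taper spindle standing upright on the board: a round sleeve 22 mm in diameter and 34 mm tall, above it a taper from 16 mm down to a 7 mm tip; intact, 72 mm tall in all. Origin at the centre of its underside, z up along its axis. 0.11 kg give or take
- stub0: same steel spindle with its point snapped off: sleeve 22 mm in diameter and 34 mm tall, above it a stump that tapers from 16 mm to a flat 12 mm end; only 50 mm tall in all. Starts standing upright on the board. Origin at the centre of its underside, z up along its axis. 0.11 kg give or take
- stub1: same steel spindle with its point snapped off: sleeve 22 mm in diameter and 34 mm tall, above it a stump that tapers from 16 mm to a flat 12 mm end; only 50 mm tall in all. Starts standing upright on the board. Origin at the centre of its underside, z up along its axis. 0.11 kg give or take
- board: pale soldering board fixed on the bench, 170 x 210 x 12 mm; the five spindles stand on it in a front row of three and a back row of two, about 75 mm or more apart. Origin at the centre of its underside
- scrap: open aluminium scrap tray fixed on the bench, 120 (its x) x 150 (its y) mm outside, 30 mm tall, walls and floor 3 mm thick. Origin at the centre of its underside, z up
- polisher: grey bench polisher, fixed: an open-topped dust hood 200 (its x) x 180 (its y) x 120 mm tall with a motor (100 mm diameter, its top 112 mm high) sticking out 140 mm on its +y side. Origin at the centre of the hood's underside; -x is its front, y runs along the guard's hinge
- guard (a joint): angle of the guard in rad, 0 = shut and level on top of the hood, grows as its front edge rises, stop at 1.35; 45 degrees = 0.785. The guard is an aluminium frame with a clear window, 200 x 180 x 6 mm, about 0.3 kg, hinged along its far edge; weight and a spring (0.25 N m/rad) shut it: about 2 N at the tongue, it never stays open by itself
- guard_hinge (a point): point on the guard's hinge axis, middle of the far (+x of the polisher) top edge of the hood, 120 mm above the bench; the axis is the polisher's y
- guard_grip (a point): grip point in the guard's black tongue, which sticks out level 55 mm from the middle of the guard's front edge, 18 mm wide (polisher's y) and 12 mm thick, free air on both sides, before and below it. The point lies 35 mm out from the guard's front edge (20 mm from the tongue's end), 235 mm from the hinge axis and 6 mm above it (half way through the tongue's thickness) when shut, 126 mm above the bench; it moves with the guard
- compound_bar: reddish bar of polishing compound, 35 x 80 x 30 mm, loose; to be left alone. Origin at the centre of its underside
- jar: small glass jar with a steel lid, 56 mm in diameter, 60 mm tall, loose; to be left alone. Origin at the centre of its underside
- brush: flat brush with a wooden handle lying on the bench, about 0.2 m long, loose; to be left alone. Its origin lies on its underside
There are look-alikes about, which are no part of the job. Several things have the shape of the scrap; the one meant has the colours described above.

How it is judged:
On the way:
1. both snapped spindles lie or stand in the scrap tray, let go, the guard still shut (x of stub0 in the frame of scrap between -0.058 and 0.058 m and y of stub0 in the frame of scrap between -0.073 and 0.073 m and z of each of stub0, stub1 in the frame of scrap below 0.035 m and x of stub1 in the frame of scrap between -0.058 and 0.058 m and y of stub1 in the frame of scrap between -0.073 and 0.073 m and contact force between each of stub0, stub1 and the fingers below 0.1 N and value of joint guard below 0.1 rad), for 0.2 s.
At the end, for the whole second after the job is handed in: Both snapped spindles are at rest inside the scrap tray; the three whole spindles still stand upright on the board within 25 mm of where they were; the guard is held at 45 degrees give or take 6 (0.681 to 0.890 rad), steady within 0.08 rad/s, by the robot alone, and nothing else touches it (x of stub0 in the frame of scrap between -0.058 and 0.058 m and y of stub0 in the frame of scrap between -0.073 and 0.073 m and z of each of stub0, stub1 in the frame of scrap below 0.035 m and x of stub1 in the frame of scrap between -0.058 and 0.058 m and y of stub1 in the frame of scrap between -0.073 and 0.073 m and linear speed of each of stub0, stub1 below 0.03 m/s and angle between each of spindle0, spindle1, spindle2's own z axis and vertical below 0.15 rad and distance of each of spindle0, spindle1, spindle2 from where it was at the start of the episode below 0.025 m and value of joint guard between 0.681 and 0.89 rad and velocity of joint guard between -0.08 and 0.08 rad/s and (contact force between guard and the fingers above 0.5 N or contact force between guard and the arm above 0.5 N) and contact force between guard and spindle0 below 0.2 N and contact force between guard and spindle1 below 0.2 N and contact force between guard and spindle2 below 0.2 N and contact force between guard and stub0 below 0.2 N and contact force between guard and stub1 below 0.2 N and contact force between guard and compound_bar below 0.2 N and contact force between guard and jar below 0.2 N and contact force between guard and brush below 0.2 N); the arm keeps its last pose, push and grip.
It fails at once if a whole spindle is knocked over or shifted by more than 25 mm (angle between any of spindle0, spindle1, spindle2's own z axis and vertical above 0.4 rad or distance of any of spindle0, spindle1, spindle2 from where it was at the start of the episode above 0.025 m).
It fails at once if the polishing bar, jar or brush is moved by more than 25 mm (distance of any of compound_bar, jar, brush from where it was at the start of the episode above 0.025 m).
It fails at once if the guard is opened before both snapped spindles are in the scrap tray (value of joint guard above 0.2 rad and not (x of stub0 in the frame of scrap between -0.058 and 0.058 m and y of stub0 in the frame of scrap between -0.073 and 0.073 m and z of each of stub0, stub1 in the frame of scrap below 0.035 m and x of stub1 in the frame of scrap between -0.058 and 0.058 m and y of stub1 in the frame of scrap between -0.073 and 0.073 m)).
It also fails if it takes over 72 s, if anything falls off the work surface, if the arm or the gripper's body presses on something with over 40 N, if the wrist force passes 120 N, or if a joint passes its speed limit or range.

ROBOT

A 6-joint arm with a two-finger parallel gripper is mounted at the origin on the work surface. World frame = base frame: x ahead of the robot, y to its left, z up, the work surface at z = 0. Lengths are in m, angles in rad, forces in N, time in s.
With the tool pointing down it reaches from about 0.425 to 1.125 m from the base axis. Payload 14.9 kg.
Tool frame: the origin (TCP) lies on the front face of the gripper's body, between the roots of the fingers; the fingertips stand 78 mm ahead of it and the grasp point (between the pads) lies 60 mm ahead of it; z points along the fingers, y is the line along which they close (so a half turn about z gives the same grasp; the last joint's range is limited). The gripper opens to 91 mm and grips with 3 to 60 N. Pads are 32 mm wide; open, the fingers measure 118 mm over their backs; the gripper's body (76 mm by 178 mm) begins 60 mm behind the grasp point.
Start: joints at [-1.376, 0.379, 1.734, -0, 1.028, -0.033], TCP at [0.158, -0.682, 0.292] pointing down, gripper open.
Joint ranges: [-2.77, 2.77], [-0.74, 2.19], [0, 2.66], [-1.06, 4.2], [0.31, 2.87], [-3.08, 3.08]. Speed limits (rad/s): [1.89, 1.89, 2.39, 3.14, 3.14, 3.14].

INTERFACE

Orientations are given as a unit quaternion [w, x, y, z].
In Python, from cell import bot gives the robot as it stands.
- The arm moves only by the tool move_arm, never from a script. Its argument "rows" is a list of rows, each an object with "offset": the shift along the tool's x, y, z in m, a list of three; "turn": the turn about the tool's z in rad. A call has 1 to 10 rows; each row is the pose to reach, as a shift and turn from the pose commanded when the call began, along the tool's axes at that moment; what a row does not reach only later rows make up. A row lasts 1/12 s, in which the tool goes at most 41.7 mm and 7.16 degrees, less where a joint would pass 70% of its speed; a pose out of reach is approached as far as the arm can. A call with a gripper value outside its range is refused whole. "grip" is the gripper command: -1 is shut, 1 is fully open, values between are in proportion, set as the call begins (left out, the last holds). The fingers move at their own pace and stop on an object; "newtons" is the grip in N (left out, the last holds). Time passes only in rows, so rows that repeat a pose let the fingers close. It gives the time, the measured TCP pose, the force, the opening and the grip force at its end, in the units of the state.
- bot.sense(): the state, without advancing time (a new reading comes with each control period).
- bot.grab_frame(name): name is "scene" or "top" or "wrist"; returns the picture (400x640x3 uint8, red, green, blue); there is no depth.
- bot.camera_model(name): a dict with "intrinsics" (3x3 intrinsics, pixels), "world_to_cam" (4x4, takes a point from world to camera coordinates). Camera axes: x right, y up, looking along -z (the intrinsics and any distortion apply to the point x, -y, -z); pixel columns grow to the right and rows downward; lengths in m; the calibration is good to about 2 mm. The wrist camera is an equidistant fisheye: a pixel r from the principal point sees the ray r / f radians off the axis. A picture is of the moment at which its call begins: read the wrist's pose just before it. camera_model takes no time and is no camera call; for the wrist camera it gives the pose at the moment of the call.
- bot.sign_off(): hands the job in; it is judged then, once.
The state is a dict: "time_s": time; "q": joint angles; "joint_velocities": joint speeds; "joint_torque": joint torques, N m; "tcp_pos": TCP position; "eef_rot": TCP orientation; "force": force on the tool from outside, world axes, zero at the start; "wrist_torque": the same for the moment, N m; "opening": finger opening in m; "finger_force": force on a finger pad.
Only numpy, scipy, OpenCV 4.12 (cv2) and the standard library are available. Lean on these libraries where they do the work, as an engineer would, in place of code of your own. Each camera call takes 0.05 s, during which the arm holds its last target. There are 200 camera calls.

## Working session

There is one attempt and no reset: what is moved stays moved. The work goes in short steps, Python scripts to look and compute and a tool call to move; the robot and the scene stay as the last step left them, time stands still between calls to the robot, and variables do not carry over. Pictures are saved under pics/ and viewed, at most 10 in all, crops included, and the job is handed in when it is done.

Besides the shell and the picture viewer there is one more tool, called after "Emit:" by a JSON object that holds its "fn" and its "kwargs", one argument or row to a line. move_arm: Moves the arm, as the interface text tells. Its arguments: {"type":"object","properties":{"rows":{"type":"array"},"grip":{"type":"number"},"newtons":{"type":"number"}},"required":["rows"]}

```bash
mkdir -p pics; ls; python3 - <<'E'
from cell import bot
import cv2,numpy as np
s=bot.sense();print(s)
for n in("scene","top"):
    f=bot.grab_frame(n);cv2.imwrite(f"pics/{n}0.png",f[:,:,::-1]);c=bot.camera_model(n);print(n,np.round(c["intrinsics"],1).tolist(),np.round(c["world_to_cam"],4).tolist(),[k for k in c])
E
```

```text
pics
{'time_s': 0.0, 'q': array([-1.37630388e+00,  3.79390592e-01,  1.73480241e+00,  3.79740056e-06,
        1.02847414e+00, -3.33134477e-02]), 'joint_velocities': array([ 0.00126772,  0.00200262, -0.00108643,  0.00135557,  0.00081164,
        0.00022945]), 'joint_torque': array([ 1.70136711e-03, -7.63727045e+01, -4.34370983e+01,  6.51535532e-02,
        4.24689625e-02, -7.62457762e-05]), 'tcp_pos': array([ 0.15801277, -0.6816057 ,  0.29159006]), 'eef_rot': array([-5.35632615e-04,  9.93520038e-01,  1.13655822e-01, -4.16290307e-05]), 'force': array([-0.60610558, -0.40950147, -0.38659902]), 'wrist_torque': array([-0.06952243, -0.00040034, -0.01989066]), 'finger_force': 0.0, 'opening': 0.09124889102368557}
scene [[504.0, 0.0, 324.5], [0.0, 504.0, 194.3], [0.0, 0.0, 1.0]] [[0.809, 0.5879, -0.0027, -0.4298], [-0.3121, 0.4334, 0.8454, 0.0584], [0.4982, -0.6831, 0.5341, -1.4173], [0.0, 0.0, 0.0, 1.0]] ['intrinsics', 'world_to_cam']
top [[438.2, 0.0, 317.8], [0.0, 438.2, 194.3], [0.0, 0.0, 1.0]] [[-0.0267, -0.9996, -0.0063, 0.0653], [0.9845, -0.0274, 0.1731, -0.5392], [-0.1732, -0.0016, 0.9849, -1.1845], [0.0, 0.0, 0.0, 1.0]] ['intrinsics', 'world_to_cam']
```

View pics/scene0.png

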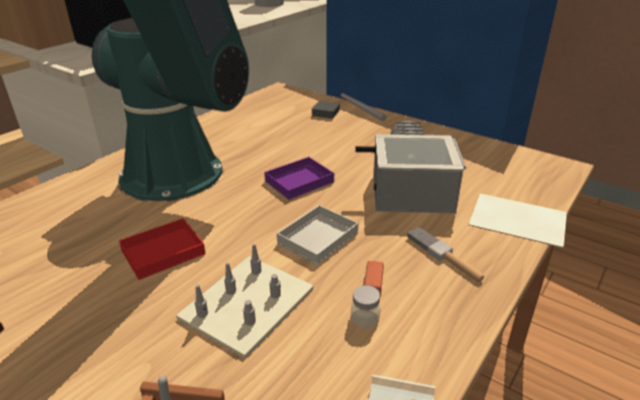

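View pics/top0.png

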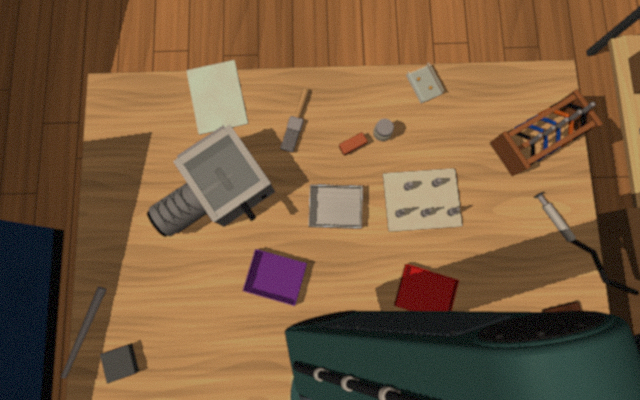

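The scene view shows three tall spindles (201,302), (230,280), (255,260) and two stubs (275,287), (249,313). The grey tray is at (318,235) and the tongue at (365,149). In the top view the stubs are at (410,185) and (440,181), the tray at (336,206) and the tongue at (250,212). I'll enlarge for precise pixels.

```bash
cat > h.py <<'E'
from cell import bot
import numpy as np,cv2
def ray(n,u,v,c=None):
    c=c or bot.camera_model(n);K=c["intrinsics"];W=np.array(c["world_to_cam"]);R=W[:3,:3]
    d=np.array([(u-K[0][2])/K[0][0],(v-K[1][2])/K[1][1]])
    if n=="wrist":
        r=np.hypot(*d);d=d/max(r,1e-9)*np.sin(r);p=np.array([d[0],-d[1],-np.cos(r)])
    else: p=np.array([d[0],-d[1],-1.])
    return -R.T@W[:3,3],R.T@p
def plane(n,u,v,z,c=None):
    o,d=ray(n,u,v,c);return o+d*(z-o[2])/d[2]
def proj(n,P,c=None):
    c=c or bot.camera_model(n);K=c["intrinsics"];W=np.array(c["world_to_cam"]);p=W[:3,:3]@P+W[:3,3];p=p*[1,-1,-1]
    if n=="wrist":
        r=np.hypot(p[0],p[1]);a=np.arctan2(r,p[2]);q=p[:2]/max(r,1e-9)*a
    else:q=p[:2]/p[2]
    return np.array([K[0][0]*q[0]+K[0][2],K[1][1]*q[1]+K[1][2]])
E
python3 - <<'E'
from h import *
t=cv2.imread("pics/top0.png");s=cv2.imread("pics/scene0.png")
a=cv2.resize(t[160:235,375:475],None,fx=4,fy=4,interpolation=3)
b=cv2.resize(t[120:240,165:285],None,fx=2.5,fy=2.5,interpolation=3)
c=cv2.resize(s[235:340,180:300],None,fx=2.5,fy=2.5,interpolation=3)
d=cv2.resize(s[120:220,345:475],None,fx=3,fy=3,interpolation=3)
o=np.zeros((600,800,3),np.uint8)
for im,x,y in((a,0,0),(b,400,0),(c,0,300),(d,400,300)):o[y:y+im.shape[0],x:x+im.shape[1]]=im[:600-y,:800-x]
cv2.imwrite("pics/crop1.png",o)
# coarse
for u,v in((410,185),(440,181),(405,212),(430,211),(455,211)):print("sp",plane("top",u,v,.03).round(3))
for n,z,g in(("tray",.03,[(310,186),(363,186),(362,228),(309,226)]),("hood",.123,[(175,160),(228,126),(273,186),(216,223)]),("tongue",.126,[(255,217),(245,205)])):
    print(n,[plane("top",u,v,z)[:2].round(3).tolist() for u,v in g])
E
```

```text
sp [ 0.563 -0.214  0.03 ]
sp [ 0.573 -0.3    0.03 ]
sp [ 0.486 -0.194  0.03 ]
sp [ 0.487 -0.265  0.03 ]
sp [ 0.485 -0.336  0.03 ]
tray [[0.569, 0.072], [0.564, -0.079], [0.444, -0.071], [0.454, 0.078]]
hood [[0.631, 0.43], [0.722, 0.289], [0.553, 0.168], [0.459, 0.318]]
tongue [[0.471, 0.216], [0.504, 0.242]]
```

View pics/crop1.png

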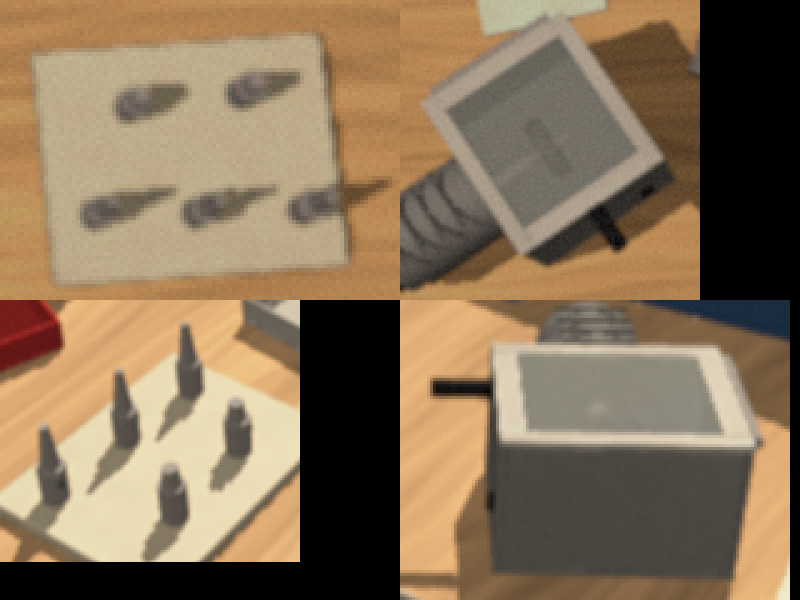

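Crop: stub bodies in the top view at (407.5,186) and (435.7,182.5); in the scene view bases at (275.2,294) and (249.2,322), tops at (274.8,276.6) and (248.8,302.6). Tongue tip is at top (253,217), scene (356,149).

```bash
python3 - <<'E'
from h import *
def tri(a,b):
    o1,d1=ray("top",*a);o2,d2=ray("scene",*b);A=np.c_[d1,-d2];t=np.linalg.lstsq(A,o2-o1,rcond=None)[0]
    p,q=o1+d1*t[0],o2+d2*t[1];return ((p+q)/2).round(4),np.linalg.norm(p-q).round(4)
for g in((275.2,294),(249.2,321.8)):print("base",plane("scene",*g,.012).round(4))
for g in((274.8,276.6),(248.8,302.6)):print("top",plane("scene",*g,.062).round(4))
for g in((407.5,186),(435.7,182.5)):print("mid",plane("top",*g,.04).round(4))
print("tip",tri((253,217.5),(356,149.2)),plane("top",253,217.5,.126),plane("scene",356,149.2,.126))
s=bot.sense();print(s["tcp_pos"],s["q"])
# tool axes
from scipy.spatial.transform import Rotation as R
w=s["eef_rot"];print(R.from_quat([*w[1:],w[0]]).as_matrix().round(3))
for g in [(310,186),(363,186),(362,228),(309,226)]:pass
# joint wrist cam pose
c=bot.camera_model("wrist");W=np.array(c["world_to_cam"]);print((-W[:3,:3].T@W[:3,3]).round(3),W[:3,:3].round(2),c["intrinsics"])
E
```

```text
base [ 0.5614 -0.2062  0.012 ]
base [ 0.5703 -0.2898  0.012 ]
top [ 0.5666 -0.2092  0.062 ]
top [ 0.5742 -0.289   0.062 ]
mid [ 0.5588 -0.2041  0.04  ]
mid [ 0.5667 -0.2846  0.04  ]
tip (array([0.4699, 0.2206, 0.1254]), np.float64(0.0011)) [0.47024553 0.22087083 0.126     ] [0.47020971 0.21909106 0.126     ]
[ 0.15802683 -0.6816504   0.29167373] [-1.37629156e+00  3.79338758e-01  1.73470668e+00 -1.74025460e-05
  1.02850576e+00 -3.33106177e-02]
[[ 0.974  0.226 -0.   ]
 [ 0.226 -0.974  0.001]
 [ 0.    -0.001 -1.   ]]
[ 0.224 -0.666  0.384] [[ 0.23 -0.97 -0.  ]
 [ 0.95  0.22 -0.24]
 [ 0.23  0.05  0.97]] [[309.70691629   0.         321.99879962]
 [  0.         309.70691629 198.68654264]
 [  0.           0.           1.        ]]
```

Emit:
{"fn": "move_arm", "kwargs": {
  "rows": [
    {"offset": [0.04,-0.026,0]},
    {"offset": [0.08,-0.053,0]},
    {"offset": [0.12,-0.08,0]},
    {"offset": [0.155,-0.104,0]},
    {"offset": [0.19,-0.127,0]},
    {"offset": [0.22,-0.148,0]},
    {"offset": [0.25,-0.168,0]},
    {"offset": [0.28,-0.188,0]},
    {"offset": [0.31,-0.208,0]},
    {"offset": [0.33,-0.221,0]}
  ],
  "grip": 0.2
}}

```text
$.rows[0]: bad value
```

Emit:
{"fn": "move_arm", "kwargs": {
  "rows": [
    {"offset": [0.025,-0.017,0]},
    {"offset": [0.05,-0.034,0]},
    {"offset": [0.08,-0.054,0]},
    {"offset": [0.11,-0.074,0]},
    {"offset": [0.14,-0.094,0]},
    {"offset": [0.155,-0.104,0]},
    {"offset": [0.165,-0.111,0]},
    {"offset": [0.165,-0.111,0]},
    {"offset": [0.165,-0.111,0]},
    {"offset": [0.165,-0.111,0]}
  ]
}}

```text
$.rows[0]: bad value
```

```bash
cat > look.py <<'E'
from h import *
import sys,pickle
s=bot.sense();c=bot.camera_model("wrist");f=bot.grab_frame("wrist")
cv2.imwrite(f"pics/{sys.argv[1]}.png",f[:,:,::-1]);pickle.dump(c,open(f"pics/{sys.argv[1]}.pkl","wb"))
print(s["time_s"],s["tcp_pos"].round(4),s["eef_rot"].round(4),s["opening"],s["force"].round(1))
for P in((.562,-.206,.062),(.571,-.288,.062),(.508,0,.03)):print(proj("wrist",np.array(P),c).round(0))
E
python3 look.py w1
```

```text
0.1 [ 0.158  -0.6817  0.2917] [-5.000e-04  9.935e-01  1.137e-01 -0.000e+00] 0.09092972013422197 [ 0.1 -0.2  0.2]
[  91. -110.]
[ 130. -124.]
[ 24. -56.]
```

View pics/w1.png

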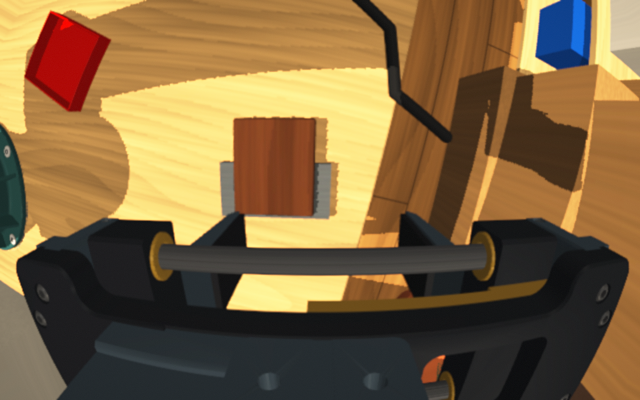

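The rows were refused because each one needs "turn", so the arm hasn't moved. The picture only shows the start position, with the fingers at about (235,250) and (415,250).

Emit:
{"fn": "move_arm", "kwargs": {
  "rows": [
    {"offset": [0.04,-0.026,0],"turn": 0},
    {"offset": [0.08,-0.053,0],"turn": 0},
    {"offset": [0.115,-0.077,0],"turn": 0},
    {"offset": [0.15,-0.1,0],"turn": 0},
    {"offset": [0.18,-0.12,0],"turn": 0},
    {"offset": [0.21,-0.141,0],"turn": 0},
    {"offset": [0.24,-0.161,0],"turn": 0},
    {"offset": [0.27,-0.181,0],"turn": 0},
    {"offset": [0.3,-0.201,0],"turn": 0},
    {"offset": [0.33,-0.221,0],"turn": 0}
  ],
  "grip": 0.2
}}

```text
time_s: 0.98
tcp_pos: [0.4306, -0.3905, 0.2923]
eef_rot: [0.0, 0.994, 0.114, -0.0]
force: [-1.0, -2.0, 0.2]
opening: 0.0551
finger_force: 0.0
```

Emit:
{"fn": "move_arm", "kwargs": {
  "rows": [
    {"offset": [0.03,-0.02,0],"turn": 0},
    {"offset": [0.06,-0.04,0],"turn": 0},
    {"offset": [0.09,-0.06,0],"turn": 0},
    {"offset": [0.12,-0.08,0],"turn": 0},
    {"offset": [0.145,-0.097,0],"turn": 0},
    {"offset": [0.165,-0.111,0],"turn": 0},
    {"offset": [0.165,-0.111,0],"turn": 0},
    {"offset": [0.165,-0.111,0],"turn": 0},
    {"offset": [0.165,-0.111,0],"turn": 0}
  ]
}}

```text
time_s: 1.73
tcp_pos: [0.5649, -0.2469, 0.292]
eef_rot: [-0.0, 0.994, 0.114, -0.0]
force: [-0.0, -0.4, -0.1]
opening: 0.0549
finger_force: 0.0
```

```bash
python3 look.py w2
```

```text
1.7333 [ 0.5649 -0.2469  0.292 ] [-1.000e-04  9.935e-01  1.138e-01 -3.000e-04] 0.054897781008352756 [-0.  -0.4 -0.1]
[285. 182.]
[361. 191.]
[133. 184.]
```

View pics/w2.png

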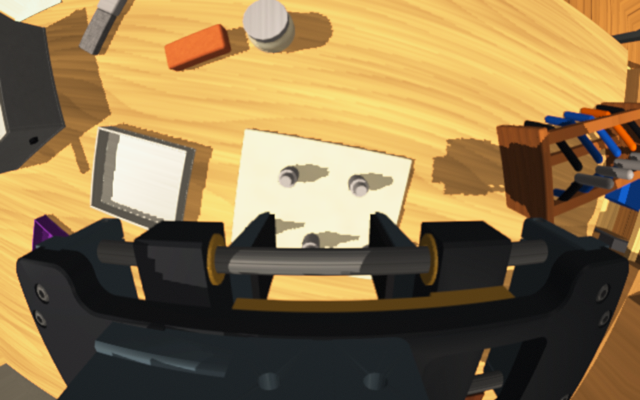

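Stub tops show at about (290,173) and (361,181), and the tray rim corners at (100,126), (194,151) and (93,207).

```bash
python3 - <<'E'
from h import *
import pickle
c=pickle.load(open("pics/w2.pkl","rb"))
im=cv2.imread("pics/w2.png")
for g in((290,173),(361,181)):print("top",plane("wrist",*g,.062,c).round(4))
for g in((286.5,185),(357,193)):print("base",plane("wrist",*g,.014,c).round(4))
for g in((100,126),(194,151),(93,207)):print("tray",plane("wrist",*g,.03,c).round(4))
o=cv2.resize(im[155:210,265:385],None,fx=6,fy=6,interpolation=3);cv2.imwrite("pics/w2c.png",o)
E
```

```text
top [ 0.5731 -0.2097  0.062 ]
top [ 0.5818 -0.285   0.062 ]
base [ 0.549  -0.2053  0.014 ]
base [ 0.5588 -0.2919  0.014 ]
tray [0.577  0.0691 0.03  ]
tray [ 0.5687 -0.0859  0.03  ]
tray [0.4575 0.074  0.03  ]
```

View pics/w2c.png

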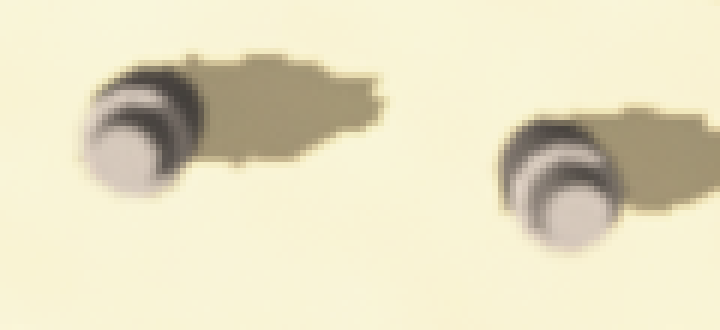

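The stub end discs are at (286.2,181.7) and (361.2,190), within about 1 px of the predictions. So A is at (0.562,-0.207) and B at (0.572,-0.288). Grasping A.

Emit:
{"fn": "move_arm", "kwargs": {
  "rows": [
    {"offset": [0.006,-0.039,0],"turn": 0},
    {"offset": [0.006,-0.039,0.02],"turn": 0},
    {"offset": [0.006,-0.039,0.05],"turn": 0},
    {"offset": [0.006,-0.039,0.08],"turn": 0},
    {"offset": [0.006,-0.039,0.11],"turn": 0},
    {"offset": [0.006,-0.039,0.14],"turn": 0},
    {"offset": [0.006,-0.039,0.165],"turn": 0},
    {"offset": [0.006,-0.039,0.18],"turn": 0},
    {"offset": [0.006,-0.039,0.192],"turn": 0},
    {"offset": [0.006,-0.039,0.192],"turn": 0}
  ]
}}

```text
time_s: 2.62
tcp_pos: [0.5609, -0.2077, 0.0982]
eef_rot: [-0.001, 0.994, 0.113, -0.001]
force: [0.3, -0.6, 0.4]
opening: 0.0546
finger_force: 0.0
```

Emit:
{"fn": "move_arm", "kwargs": {
  "rows": [
    {"offset": [0,0,0],"turn": 0},
    {"offset": [0,0,0],"turn": 0},
    {"offset": [0,0,0],"turn": 0},
    {"offset": [0,0,0],"turn": 0},
    {"offset": [0,0,0],"turn": 0},
    {"offset": [0,0,0],"turn": 0},
    {"offset": [0,0,0],"turn": 0},
    {"offset": [0,0,0],"turn": 0}
  ],
  "grip": -1,
  "newtons": 25
}}

```text
time_s: 3.28
tcp_pos: [0.5627, -0.2075, 0.1009]
eef_rot: [0.0, 0.994, 0.114, 0.0]
force: [-2.0, 0.7, 6.8]
opening: 0.0212
finger_force: 25.0
```

Emit:
{"fn": "move_arm", "kwargs": {
  "rows": [
    {"offset": [0,0,-0.02],"turn": 0},
    {"offset": [0,0,-0.05],"turn": 0},
    {"offset": [0,0,-0.08],"turn": 0},
    {"offset": [0,0,-0.11],"turn": 0},
    {"offset": [-0.001,-0.02,-0.12],"turn": 0},
    {"offset": [-0.003,-0.05,-0.12],"turn": 0},
    {"offset": [-0.005,-0.085,-0.12],"turn": 0},
    {"offset": [-0.007,-0.12,-0.12],"turn": 0},
    {"offset": [-0.009,-0.155,-0.12],"turn": 0},
    {"offset": [-0.011,-0.184,-0.12],"turn": 0}
  ]
}}

```text
time_s: 4.12
tcp_pos: [0.509, -0.0288, 0.2203]
eef_rot: [-0.0, 0.994, 0.114, -0.0]
force: [0.9, 0.5, -1.1]
opening: 0.0213
finger_force: 25.0
```

Emit:
{"fn": "move_arm", "kwargs": {
  "rows": [
    {"offset": [0,0,0],"turn": 0},
    {"offset": [0,0,0],"turn": 0},
    {"offset": [0,0,0.03],"turn": 0},
    {"offset": [0,0,0.06],"turn": 0},
    {"offset": [0,0,0.085],"turn": 0},
    {"offset": [0,0,0.105],"turn": 0},
    {"offset": [0,0,0.118],"turn": 0},
    {"offset": [0,0,0.126],"turn": 0},
    {"offset": [0,0,0.126],"turn": 0},
    {"offset": [0,0,0.126],"turn": 0}
  ]
}}

```text
time_s: 4.95
tcp_pos: [0.5104, -0.0311, 0.0944]
eef_rot: [-0.0, 0.994, 0.113, -0.0]
force: [-0.4, 0.4, -0.1]
opening: 0.0213
finger_force: 25.0
```

```bash
python3 - <<'E'
from h import *
s=bot.sense();print(s["tcp_pos"],s["opening"],s["finger_force"],s["force"])
a=cv2.resize(bot.grab_frame("scene")[180:330,170:370,::-1],None,fx=3,fy=3,interpolation=3);cv2.imwrite("pics/s2.png",a)
E
```

```text
[ 0.5104217  -0.03111796  0.09442937] 0.021326933458882473 24.997486174106598 [-0.35710573  0.39890474 -0.09767533]
```

View pics/s2.png

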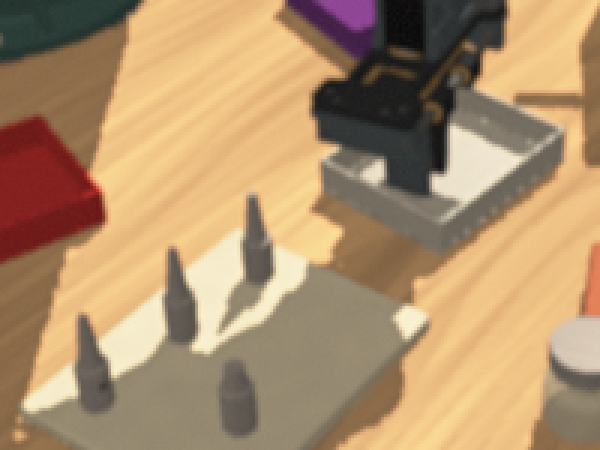

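The gripper is inside the grey tray with stub A; the three whole spindles and stub B still stand. Releasing, then going to B.

Emit:
{"fn": "move_arm", "kwargs": {
  "rows": [
    {"offset": [0,0,0.002],"turn": 0},
    {"offset": [0,0,0.002],"turn": 0},
    {"offset": [0,0,0.002],"turn": 0},
    {"offset": [0,0,0.002],"turn": 0},
    {"offset": [0,0,0.002],"turn": 0},
    {"offset": [0,0,-0.02],"turn": 0},
    {"offset": [0,0,-0.05],"turn": 0},
    {"offset": [0,0,-0.085],"turn": 0},
    {"offset": [0,0,-0.12],"turn": 0},
    {"offset": [0,0,-0.135],"turn": 0}
  ],
  "grip": -0.1
}}

```text
time_s: 5.83
tcp_pos: [0.5113, -0.0307, 0.2334]
eef_rot: [0.0, 0.994, 0.114, 0.002]
force: [1.3, -0.3, 0.3]
opening: 0.041
finger_force: 0.0
```

Emit:
{"fn": "move_arm", "kwargs": {
  "rows": [
    {"offset": [0,0.03,0],"turn": 0},
    {"offset": [0,0.06,0],"turn": 0},
    {"offset": [0,0.095,0],"turn": 0},
    {"offset": [0.001,0.13,0],"turn": 0},
    {"offset": [0.001,0.165,0],"turn": 0},
    {"offset": [0.002,0.2,0],"turn": 0},
    {"offset": [0.002,0.23,0],"turn": 0},
    {"offset": [0.002,0.25,0],"turn": 0},
    {"offset": [0.002,0.264,0],"turn": 0},
    {"offset": [0.002,0.264,0],"turn": 0}
  ],
  "grip": 0.2
}}

```text
time_s: 6.67
tcp_pos: [0.572, -0.2893, 0.2293]
eef_rot: [0.0, 0.994, 0.113, 0.0]
force: [-0.6, 0.3, -0.5]
opening: 0.0547
finger_force: 0.0
```

Emit:
{"fn": "move_arm", "kwargs": {
  "rows": [
    {"offset": [0,0,0.0],"turn": 0},
    {"offset": [0,0,0.03],"turn": 0},
    {"offset": [0,0,0.06],"turn": 0},
    {"offset": [0,0,0.09],"turn": 0},
    {"offset": [0,0,0.11],"turn": 0},
    {"offset": [0,0,0.123],"turn": 0},
    {"offset": [0,0,0.13],"turn": 0},
    {"offset": [0,0,0.13],"turn": 0}
  ]
}}

```text
time_s: 7.33
tcp_pos: [0.5713, -0.2864, 0.0984]
eef_rot: [-0.0, 0.993, 0.114, -0.001]
force: [0.4, -0.7, -0.6]
opening: 0.0547
finger_force: 0.0
```

Emit:
{"fn": "move_arm", "kwargs": {
  "rows": [
    {"offset": [0,0,0],"turn": 0},
    {"offset": [0,0,0],"turn": 0},
    {"offset": [0,0,0],"turn": 0},
    {"offset": [0,0,0],"turn": 0},
    {"offset": [0,0,0],"turn": 0},
    {"offset": [0,0,0],"turn": 0},
    {"offset": [0,0,0],"turn": 0},
    {"offset": [0,0,0],"turn": 0}
  ],
  "grip": -1,
  "newtons": 25
}}

```text
time_s: 8.0
tcp_pos: [0.5719, -0.2875, 0.0998]
eef_rot: [0.0, 0.994, 0.114, 0.0]
force: [-1.5, 0.2, 7.3]
opening: 0.0213
finger_force: 25.0
```

Emit:
{"fn": "move_arm", "kwargs": {
  "rows": [
    {"offset": [0,0,-0.02],"turn": 0},
    {"offset": [0,0,-0.05],"turn": 0},
    {"offset": [0,0,-0.085],"turn": 0},
    {"offset": [0,0,-0.115],"turn": 0},
    {"offset": [0.001,-0.02,-0.125],"turn": 0},
    {"offset": [0.002,-0.05,-0.13],"turn": 0},
    {"offset": [0.003,-0.085,-0.13],"turn": 0},
    {"offset": [0.004,-0.12,-0.13],"turn": 0},
    {"offset": [0.005,-0.155,-0.13],"turn": 0},
    {"offset": [0.007,-0.19,-0.13],"turn": 0}
  ]
}}

```text
time_s: 8.83
tcp_pos: [0.5347, -0.0992, 0.2292]
eef_rot: [-0.0, 0.994, 0.113, -0.0]
force: [1.2, -0.9, -0.6]
opening: 0.0214
finger_force: 25.0
```

Emit:
{"fn": "move_arm", "kwargs": {
  "rows": [
    {"offset": [0.001,-0.035,0],"turn": 0},
    {"offset": [0.002,-0.07,0],"turn": 0},
    {"offset": [0.003,-0.1,0],"turn": 0},
    {"offset": [0.004,-0.12,0],"turn": 0},
    {"offset": [0.004,-0.131,0],"turn": 0},
    {"offset": [0.004,-0.131,0],"turn": 0},
    {"offset": [0.004,-0.131,0.03],"turn": 0},
    {"offset": [0.004,-0.131,0.06],"turn": 0},
    {"offset": [0.004,-0.131,0.06],"turn": 0}
  ]
}}

```text
time_s: 9.58
tcp_pos: [0.5077, 0.0269, 0.1652]
eef_rot: [-0.0, 0.994, 0.113, -0.003]
force: [-1.8, -0.2, -2.4]
opening: 0.021
finger_force: 25.0
```

```bash
python3 look.py w3; python3 - <<'E'
from h import *
a=cv2.resize(bot.grab_frame("scene")[180:330,170:370,::-1],None,fx=3,fy=3,interpolation=3)
b=cv2.imread("pics/w3.png")[100:250,150:470];o=np.zeros((600,640,3),np.uint8);o[:450,:600]=a;cv2.imwrite("pics/s3.png",np.vstack([a,cv2.resize(b,(600,150))]))
print(bot.sense()["tcp_pos"])
E
```

```text
9.5833 [0.5077 0.0269 0.1652] [-3.000e-04  9.936e-01  1.133e-01 -3.100e-03] 0.02103564556979145 [-1.8 -0.2 -2.4]
[589. 219.]
[630. 225.]
[357. 220.]
[0.50970827 0.02702455 0.1690426 ]
```

View pics/s3.png

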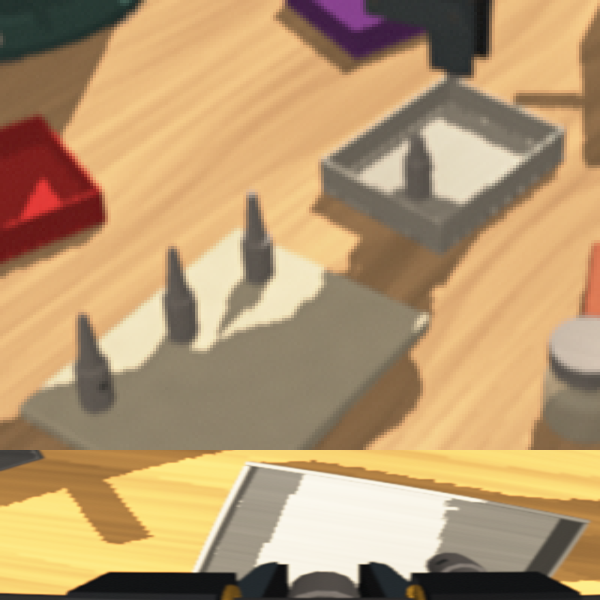

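Stub A stands in the tray and stub B hangs above its left half. Setting B down.

Emit:
{"fn": "move_arm", "kwargs": {
  "rows": [
    {"offset": [0,0,0.02],"turn": 0},
    {"offset": [0,0,0.04],"turn": 0},
    {"offset": [0,0,0.055],"turn": 0},
    {"offset": [0,0,0.066],"turn": 0},
    {"offset": [0,0,0.074],"turn": 0},
    {"offset": [0,0,0.077],"turn": 0},
    {"offset": [0,0,0.077],"turn": 0},
    {"offset": [0,0,0.077],"turn": 0}
  ]
}}

```text
time_s: 10.35
tcp_pos: [0.5104, 0.0278, 0.093]
eef_rot: [0.0, 0.994, 0.114, 0.0]
force: [-0.1, -1.0, -0.6]
opening: 0.0213
finger_force: 25.0
```

Emit:
{"fn": "move_arm", "kwargs": {
  "rows": [
    {"offset": [0,0,0],"turn": 0},
    {"offset": [0,0,0],"turn": 0},
    {"offset": [0,0,0],"turn": 0},
    {"offset": [0,0,0],"turn": 0},
    {"offset": [0,0,0],"turn": 0},
    {"offset": [0,0,-0.02],"turn": 0},
    {"offset": [0,0,-0.05],"turn": 0},
    {"offset": [0,0,-0.085],"turn": 0},
    {"offset": [0,0,-0.12],"turn": 0},
    {"offset": [0,0,-0.155],"turn": 0}
  ],
  "grip": -0.1
}}

```text
time_s: 11.18
tcp_pos: [0.5094, 0.0279, 0.2488]
eef_rot: [-0.0, 0.994, 0.114, -0.0]
force: [0.3, 0.4, 0.2]
opening: 0.041
finger_force: 0.0
```

Emit:
{"fn": "move_arm", "kwargs": {
  "rows": [
    {"offset": [-0.008,-0.025,-0.02],"turn": -0.04},
    {"offset": [-0.016,-0.055,-0.03],"turn": -0.09},
    {"offset": [-0.024,-0.085,-0.03],"turn": -0.14},
    {"offset": [-0.032,-0.115,-0.03],"turn": -0.2},
    {"offset": [-0.04,-0.14,-0.03],"turn": -0.26},
    {"offset": [-0.046,-0.16,-0.03],"turn": -0.31},
    {"offset": [-0.051,-0.178,-0.03],"turn": -0.36},
    {"offset": [-0.051,-0.178,-0.03],"turn": -0.36},
    {"offset": [-0.051,-0.178,-0.03],"turn": -0.36},
    {"offset": [-0.051,-0.178,-0.03],"turn": -0.36}
  ],
  "grip": 0.2
}}

```text
time_s: 12.02
tcp_pos: [0.4201, 0.1895, 0.2773]
eef_rot: [0.0, 0.957, 0.289, 0.0]
force: [0.3, -0.8, 0.2]
opening: 0.0545
finger_force: 0.0
```

```bash
sed -i 's/^for P.*/for P in((.470,.2205,.126),(.4866,.2316,.126)):print(proj("wrist",np.array(P),c).round(1))/' look.py; python3 look.py w4; python3 -c "
from h import *
print(bot.sense()['q'].round(3))
a=bot.grab_frame('scene')[180:330,170:370,::-1];a=cv2.resize(a,(300,225));w=cv2.imread('pics/w4.png')
o=np.zeros((600,640,3),np.uint8);o[:375]=w[:375];o[375:,:300]=a;cv2.imwrite('pics/w4s.png',o)"
```

```text
12.0167 [0.4201 0.1895 0.2773] [0.     0.9572 0.2894 0.    ] 0.05453966494041528 [ 0.3 -0.8  0.2]
[324.4 135.8]
[324.4 110.4]
[ 0.373  0.013  2.214 -0.     0.915  1.357]
```

View pics/w4s.png

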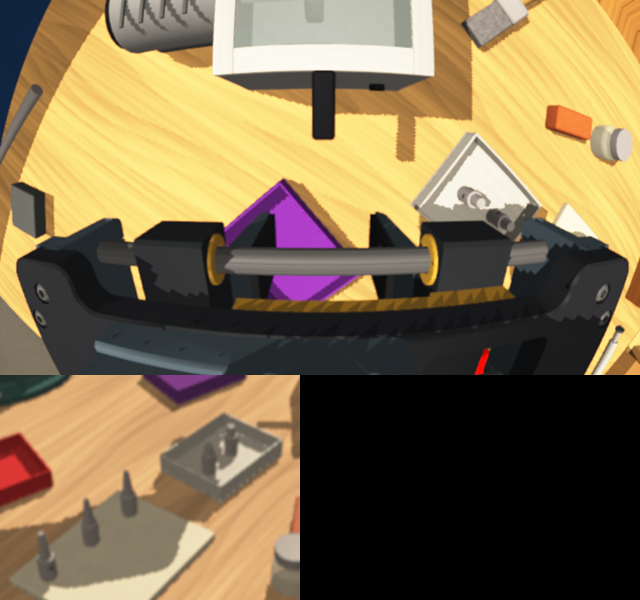

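Both stubs stand in the tray and the whole spindles stand. The tongue tip is at (323.5,138), as predicted, and the guard edge is level in the image, so the yaw is aligned. Gripping the tongue.

Emit:
{"fn": "move_arm", "kwargs": {
  "rows": [
    {"offset": [0.03,0.001,0],"turn": 0},
    {"offset": [0.06,0.001,0],"turn": 0},
    {"offset": [0.076,0.001,0.0],"turn": 0},
    {"offset": [0.076,0.001,0.02],"turn": 0},
    {"offset": [0.076,0.001,0.045],"turn": 0},
    {"offset": [0.076,0.001,0.065],"turn": 0},
    {"offset": [0.076,0.001,0.08],"turn": 0},
    {"offset": [0.076,0.001,0.088],"turn": 0},
    {"offset": [0.076,0.001,0.088],"turn": 0},
    {"offset": [0.076,0.001,0.088],"turn": 0}
  ]
}}

```text
time_s: 12.95
tcp_pos: [0.4841, 0.2308, 0.1894]
eef_rot: [0.0, 0.957, 0.289, -0.0]
force: [-0.6, -0.6, 0.1]
opening: 0.055
finger_force: 0.0
```

Emit:
{"fn": "move_arm", "kwargs": {
  "rows": [
    {"offset": [0,0,0],"turn": 0},
    {"offset": [0,0,0],"turn": 0},
    {"offset": [0,0,0],"turn": 0},
    {"offset": [0,0,0],"turn": 0},
    {"offset": [0,0,0],"turn": 0},
    {"offset": [0,0,0],"turn": 0},
    {"offset": [0,0,0],"turn": 0},
    {"offset": [0,0,0],"turn": 0}
  ],
  "grip": -1,
  "newtons": 20
}}

```text
time_s: 13.62
tcp_pos: [0.4839, 0.231, 0.1894]
eef_rot: [0.0, 0.957, 0.29, 0.0]
force: [-0.0, -2.3, 3.8]
opening: 0.0175
finger_force: 20.0
```

Emit:
{"fn": "move_arm", "kwargs": {
  "rows": [
    {"offset": [0.0005,0,-0.01],"turn": 0},
    {"offset": [0.0014,0,-0.0207],"turn": 0},
    {"offset": [0.0028,0,-0.031],"turn": 0},
    {"offset": [0.0047,0,-0.0412],"turn": 0},
    {"offset": [0.0069,0,-0.0514],"turn": 0},
    {"offset": [0.0097,0,-0.0614],"turn": 0},
    {"offset": [0.0128,0,-0.0713],"turn": 0},
    {"offset": [0.0164,0,-0.081],"turn": 0},
    {"offset": [0.0204,0,-0.0906],"turn": 0},
    {"offset": [0.0204,0,-0.0906],"turn": 0}
  ]
}}

```text
time_s: 14.45
tcp_pos: [0.5015, 0.2427, 0.2818]
eef_rot: [0.0, 0.957, 0.29, 0.0]
force: [0.2, -4.7, -0.2]
opening: 0.0178
finger_force: 20.0
```

Emit:
{"fn": "move_arm", "kwargs": {
  "rows": [
    {"offset": [0.0044,0,-0.0094],"turn": 0},
    {"offset": [0.0093,0,-0.0186],"turn": 0},
    {"offset": [0.0145,0,-0.0276],"turn": 0},
    {"offset": [0.0201,0,-0.0364],"turn": 0},
    {"offset": [0.0261,0,-0.0448],"turn": 0},
    {"offset": [0.0325,0,-0.0531],"turn": 0},
    {"offset": [0.0392,0,-0.061],"turn": 0},
    {"offset": [0.0462,0,-0.0686],"turn": 0},
    {"offset": [0.0535,0,-0.0759],"turn": 0},
    {"offset": [0.0535,0,-0.0759],"turn": 0}
  ]
}}

```text
time_s: 15.28
tcp_pos: [0.5464, 0.2725, 0.357]
eef_rot: [0.0, 0.957, 0.29, 0.001]
force: [1.2, -5.5, -0.2]
opening: 0.0182
finger_force: 20.0
```

Emit:
{"fn": "move_arm", "kwargs": {
  "rows": [
    {"offset": [0,0,0],"turn": 0},
    {"offset": [0,0,0],"turn": 0},
    {"offset": [0,0,0],"turn": 0},
    {"offset": [0,0,0],"turn": 0},
    {"offset": [0,0,0],"turn": 0},
    {"offset": [0,0,0],"turn": 0}
  ]
}}

```text
time_s: 15.78
tcp_pos: [0.5454, 0.2718, 0.3558]
eef_rot: [0.0, 0.957, 0.29, 0.0]
force: [1.3, -3.8, 0.9]
opening: 0.018
finger_force: 20.0
```

```bash
sed -i '/^for P/d' look.py; python3 look.py w5; python3 -c "
from h import *
f=bot.grab_frame('scene')[:,:,::-1];cv2.imwrite('pics/s5.png',f)
a=cv2.resize(f[60:240,300:500],(600,540));cv2.imwrite('pics/s5c.png',a)"
```

```text
15.7833 [0.5454 0.2718 0.3558] [2.000e-04 9.571e-01 2.897e-01 2.000e-04] 0.01799193595277003 [ 1.3 -3.8  0.9]
```

View pics/s5c.png

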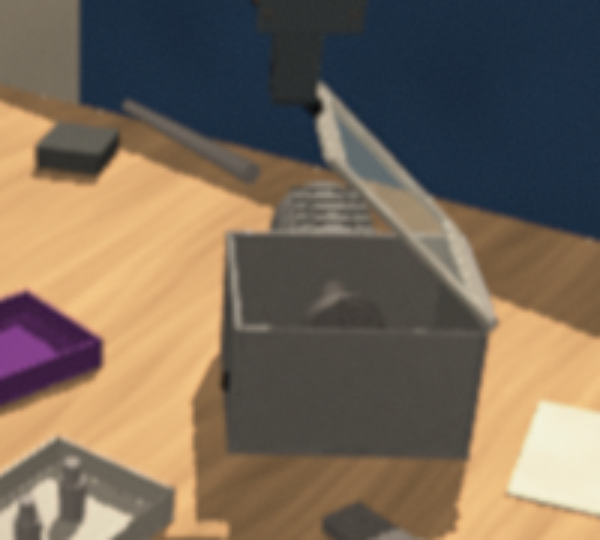

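The guard is up, held by the tongue. Its near front corner is at scene pixel (410,112) and the hinge corner at (464,168); checking the angle.

```bash
python3 - <<'E'
from h import *
d=np.array([.8325,.554]);H=np.array([.732,.287])
for th in(0,35,40,45,50,55):
    t=np.radians(th);P=[proj("scene",np.r_[H-d*(.2*np.cos(t)+h*-np.sin(t)*-1),.12+.2*np.sin(t)+h*np.cos(t)]).round(1) for h in(0,.006)]
    print(th,P,proj("scene",np.r_[H,.12]).round(1))
s=bot.sense();g=s["tcp_pos"]-[0,0,.06];hm=np.array([.682,.362])
print(np.degrees(np.arctan2(g[2]-.12,(hm-g[:2])@d)),s["joint_velocities"].round(4),s["finger_force"])
E
```

```text
0 [array([379.9, 169. ]), array([380. , 166.8])] [465.2 170.5]
35 [array([398.9, 124.6]), array([397.6, 122.6])] [465.2 170.5]
40 [array([404.2, 119. ]), array([402.6, 117. ])] [465.2 170.5]
45 [array([410. , 113.7]), array([408.3, 111.9])] [465.2 170.5]
50 [array([416.4, 108.8]), array([414.5, 107.1])] [465.2 170.5]
55 [array([423.2, 104.3]), array([421.1, 102.8])] [465.2 170.5]
47.04689223407624 [ 0.0017  0.0001  0.0012 -0.0003 -0.0009 -0.0008] 19.99982714653015
```

```bash
python3 -c "
from cell import bot
print(bot.sign_off())"
```

```text
the job is handed in; nothing more can be done
None
```

The job is handed in: both snapped spindles stand in the aluminium scrap tray and the three whole ones still stand on the board. The arm holds the guard steady by its tongue at about 45°, measured from the camera and arm position.

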